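# Charge the grinding jar with a scoop

## Robot

A 6-joint arm with a two-finger parallel gripper is mounted at the origin on the work surface. World frame = base frame: x ahead of the robot, y to its left, z up, the work surface at z = 0. Lengths are in m, angles in rad, forces in N, time in s.
With the tool pointing down it reaches from about 0.275 to 0.875 m from the base axis. Payload 12.5 kg.
Tool frame: the origin (TCP) lies on the centre line of the jaws, within the pads' length; the fingertips stand r.finger_overhang ahead of it and the grasp point (between the pads) lies 3 mm ahead of it (r.finger_overhang is the distance from the TCP to the fingertips, in m); z points along the fingers, y is the line along which they close (so a half turn about z gives the same grasp; the last joint's range is limited). The gripper opens to 85 mm and grips with 20 to 120 N. Pads are 22 mm wide; open, the fingers measure 114 mm over their backs; the gripper's body (76 mm by 85 mm) begins 54 mm behind the grasp point. The pads swing forward as they close: fully open they stand 13 mm farther back than shut.
Start: joints at [1.132, 0.351, 1.652, -0, 1.139, -0.085], TCP at [0.191, 0.516, 0.253] pointing down, gripper open.
Joint ranges: [-2.75, 2.75], [-0.79, 2.1], [0.01, 2.65], [-1.57, 4.71], [0.07, 3.14], [-2.87, 2.87]. Speed limits (rad/s): [2.22, 2.22, 2.79, 3.14, 3.14, 3.14].

## Interface

Orientations are given as a unit quaternion [x, y, z, w].
In Python, from cell import r, optics gives the robot as it stands. The module is installed in compiled form; this text tells all that it offers. Calls block until the motion is done:
- r.move_to(position, orientation): joint-space move of the TCP to a pose.
- r.move_linear(position, rot=None, vel=0.15): straight line of the TCP; rot=None keeps the orientation; vel is the mean speed in m/s.
- r.set_joints(angles): joint-space move.
- r.set_gripper(opening, squeeze=None): opening from 0.0 (shut) to 1.0 (fully open); squeeze is the grip in N (None keeps the last); returns when the fingers have stopped.
- r.sleep(seconds).
- r.inverse_kinematics(position, orientation): joint angles nearest the present ones, or None.
- optics.get_image(name): name is "scene" or "side" or "wrist"; returns a dict with "pixels" (420x560x3 uint8, red, green, blue), "depth" (420x560 float32, m along the optical axis (not along the pixel's ray), 0 where there is no reading), "fx", "fy", "cx", "cy" (pixels), "camera_from_world" (4x4, takes a point from world to camera coordinates); the wrist camera has in their place "mount" (4x4, takes a point from camera to tool coordinates, whose origin is the TCP and whose axes are the flange's). Camera axes: x right, y down, z forward; pixel columns grow to the right and rows downward; lengths in m; the calibration is good to about 2 mm. A picture is of the moment at which its call begins: read the wrist's pose just before it.
A pose or a line that the arm cannot do raises r.PlanningError and nothing moves.
- r.hand_in(): hands the job in; it is judged then, once.
Readings, each from a call of its own:
- r.current_t(): time.
- r.current_q(): joint angles.
- r.current_qvel(): joint speeds.
- r.current_effort(): joint torques, N m.
- r.current_tool_pos(): TCP position.
- r.current_ee_rot(): TCP orientation.
- r.current_contact_force(): force on the tool from outside, world axes, zero at the start.
- r.current_torque(): the same for the moment, N m.
- r.current_opening(): opening from 0.0 (shut) to 1.0 (fully open).
- r.current_finger_force(): force on a finger pad.
Only numpy, scipy, OpenCV 4.12 (cv2) and the standard library are available. Lean on these libraries where they do the work, as an engineer would, in place of code of your own. Each camera call takes 0.05 s, during which the arm holds its last target. There are 200 camera calls.

## Task

Use the scoop to take grinding balls out of the tray and tip at least three of the four into the open grinding jar, without the gripper touching a ball. No ball may end up outside: any that are left over stay in the tray. Then lay the scoop back flat on its mat, leaving the jar standing where it is and the bystanding things alone.

Things in the scene. Friction and masses are not known exactly. Their poses are not given: they have to be found in the camera images.
- scoop: Steel bench scoop, black bar handle above its bowl; 115 long (x), 72 wide (y), 78 mm high, 0.2 to 0.35 kg, loose, lies flat on the mat. Origin mid-bowl on the underside, z up. Mouth opens to -x: lip at x = -60, closed back 36 high at x = +55 mm. Floor 2 mm thick. Side walls 32 mm high, sloping down to the front, none on the first 18 mm behind the lip; inner width 68 mm
- scoop_grip (a point): centre of the scoop's bar handle near its balance point, at scoop x = 5, y = 0, z = 68 mm, axes as the scoop's. The bar runs along x from x = -37 to +55 mm, is 22 mm wide (y) and spans z = 58 to 78 mm; a post at x = 41 to 55 mm joins it to the back wall. Grip it across y
- scoop_lip (a point): middle of the scoop's front lip on the underside, scoop x = -60, y = 0, z = 0 mm; axes as the scoop's
- tray: Fixed open steel tray, long along x; origin on its underside, at bench height. Flat floor, top at z = 4 mm, x = -100 to +135 mm. The +x end wall is upright, inner face at x = 135; the -x end (nearer the robot) is a 45 degree ramp, see tray_ramp. Side walls 34 mm high, 84 mm apart inside (y = -42 to +42), outer width 92 mm
- tray_ramp (a point): middle of the foot of the tray's ramp, tray x = -100, y = 0, z = 4 mm, axes as the tray's. The ramp rises towards -x, to x = -130, z = 34 mm, and ends at an upright stop wall 55 mm high. The balls start between tray x = -97 and -16 mm; the floor beyond, to +135, is free for setting the scoop down with its mouth to the ramp, so that balls can be driven against the ramp and onto the scoop
- jar: Open round steel grinding jar, loose, 1.5 kg, standing on the bench: outer diameter 130, inner 120, height 90 mm, floor 6 mm; origin at the centre of its underside, z up
- mat: Fixed black rubber mat, 190 (x) by 150 (y) by 4 mm thick, origin at the centre of its underside; the scoop lies on it
- ball1: White ceramic grinding ball, diameter 30 mm, 40 to 80 g, loose, one of four alike; origin at its centre; rolls down slopes of more than about 10 degrees
- ball2: White ceramic grinding ball, diameter 30 mm, 40 to 80 g, loose, one of four alike; origin at its centre; rolls down slopes of more than about 10 degrees
- ball3: White ceramic grinding ball, diameter 30 mm, 40 to 80 g, loose, one of four alike; origin at its centre; rolls down slopes of more than about 10 degrees
- ball4: White ceramic grinding ball, diameter 30 mm, 40 to 80 g, loose, one of four alike; origin at its centre; rolls down slopes of more than about 10 degrees
- amber_bottle: bystander: closed amber bottle, diameter 90, height 170 mm, origin under its centre
- flask: bystander: stoppered volumetric flask, diameter 84, height 165 mm, origin under its centre
- jar_lid: bystander: steel lid of the jar lying flat, diameter 132, height 34 mm with its knob, origin under its centre

How it is judged:
On the way, in this order (a step that is already met when the one before it is completed fails the run):
1. at least one ball is carried in the scoop, raised clear of the tray (height (world z) of scoop above 0.05 m and ((x of ball1 in the frame of scoop between -0.06 and 0.055 m and y of ball1 in the frame of scoop between -0.036 and 0.036 m and z of ball1 in the frame of scoop between 0.005 and 0.05 m) or (x of ball2 in the frame of scoop between -0.06 and 0.055 m and y of ball2 in the frame of scoop between -0.036 and 0.036 m and z of ball2 in the frame of scoop between 0.005 and 0.05 m) or (x of ball3 in the frame of scoop between -0.06 and 0.055 m and y of ball3 in the frame of scoop between -0.036 and 0.036 m and z of ball3 in the frame of scoop between 0.005 and 0.05 m) or (x of ball4 in the frame of scoop between -0.06 and 0.055 m and y of ball4 in the frame of scoop between -0.036 and 0.036 m and z of ball4 in the frame of scoop between 0.005 and 0.05 m))), for 0.2 s.
2. at least three balls are in the jar (((horizontal distance between ball1 and jar below 0.055 m and z of ball1 in the frame of jar between 0.005 and 0.07 m) or (horizontal distance between ball2 and jar below 0.055 m and z of ball2 in the frame of jar between 0.005 and 0.07 m)) and ((horizontal distance between ball1 and jar below 0.055 m and z of ball1 in the frame of jar between 0.005 and 0.07 m) or (horizontal distance between ball3 and jar below 0.055 m and z of ball3 in the frame of jar between 0.005 and 0.07 m)) and ((horizontal distance between ball1 and jar below 0.055 m and z of ball1 in the frame of jar between 0.005 and 0.07 m) or (horizontal distance between ball4 and jar below 0.055 m and z of ball4 in the frame of jar between 0.005 and 0.07 m)) and ((horizontal distance between ball2 and jar below 0.055 m and z of ball2 in the frame of jar between 0.005 and 0.07 m) or (horizontal distance between ball3 and jar below 0.055 m and z of ball3 in the frame of jar between 0.005 and 0.07 m)) and ((horizontal distance between ball2 and jar below 0.055 m and z of ball2 in the frame of jar between 0.005 and 0.07 m) or (horizontal distance between ball4 and jar below 0.055 m and z of ball4 in the frame of jar between 0.005 and 0.07 m)) and ((horizontal distance between ball3 and jar below 0.055 m and z of ball3 in the frame of jar between 0.005 and 0.07 m) or (horizontal distance between ball4 and jar below 0.055 m and z of ball4 in the frame of jar between 0.005 and 0.07 m))), for 0.2 s.
At the end, for the whole second after the job is handed in: At least three balls lie in the jar and each other ball in the jar or the tray, all at rest; the scoop lies flat (within 7 degrees), handle up, on the mat with its origin within 60 mm of the mat's centre, at rest; the jar stands upright within 30 mm of where it began (all of step 2 and ((horizontal distance between ball1 and jar below 0.055 m and z of ball1 in the frame of jar between 0.005 and 0.07 m) or (x of ball1 in the frame of tray between -0.135 and 0.137 m and y of ball1 in the frame of tray between -0.044 and 0.044 m and z of ball1 in the frame of tray between 0.005 and 0.045 m)) and ((horizontal distance between ball2 and jar below 0.055 m and z of ball2 in the frame of jar between 0.005 and 0.07 m) or (x of ball2 in the frame of tray between -0.135 and 0.137 m and y of ball2 in the frame of tray between -0.044 and 0.044 m and z of ball2 in the frame of tray between 0.005 and 0.045 m)) and ((horizontal distance between ball3 and jar below 0.055 m and z of ball3 in the frame of jar between 0.005 and 0.07 m) or (x of ball3 in the frame of tray between -0.135 and 0.137 m and y of ball3 in the frame of tray between -0.044 and 0.044 m and z of ball3 in the frame of tray between 0.005 and 0.045 m)) and ((horizontal distance between ball4 and jar below 0.055 m and z of ball4 in the frame of jar between 0.005 and 0.07 m) or (x of ball4 in the frame of tray between -0.135 and 0.137 m and y of ball4 in the frame of tray between -0.044 and 0.044 m and z of ball4 in the frame of tray between 0.005 and 0.045 m)) and linear speed of each of ball1, ball2, ball3, ball4, scoop below 0.03 m/s and horizontal distance between scoop and mat below 0.06 m and z of scoop in the frame of mat below 0.012 m and angle between scoop's own z axis and vertical below 0.12 rad and angle between jar's own z axis and vertical below 0.1 rad and distance of jar from where it was at the start of the episode below 0.03 m); the robot touches nothing.
It fails at once if the gripper's fingers touch a ball (contact force between the fingers and ball1 above 0.3 N or contact force between the fingers and ball2 above 0.3 N or contact force between the fingers and ball3 above 0.3 N or contact force between the fingers and ball4 above 0.3 N).
It fails at once if the jar is tipped or pushed more than 30 mm (angle between jar's own z axis and vertical above 0.3 rad or distance of jar from where it was at the start of the episode above 0.03 m).
It fails at once if a bystander (bottle, flask, lid) is moved more than 30 mm (distance of any of amber_bottle, flask, jar_lid from where it was at the start of the episode above 0.03 m).
It also fails if it takes over 72 s, if anything falls off the work surface, if the arm or the gripper's body presses on something with over 40 N, if the wrist force passes 120 N, or if a joint passes its speed limit or range.

## Working session

There is one attempt and no reset: what is moved stays moved. The work goes in short steps, each a Python script; the robot and the scene stay as the last script left them, time stands still between calls to the robot, and variables do not carry over. Pictures are saved under pics/ and viewed, at most 10 in all, crops included, and the job is handed in when it is done.

```bash
mkdir -p pics; python3 - <<'E'
from cell import r, optics
import cv2,numpy as np,pickle
D={}
for n in("scene","side"):
    d=optics.get_image(n);D[n]=d
    cv2.imwrite(f"pics/{n}0.png",d["pixels"][...,::-1]);print(n,d["fx"],d["cx"],d["cy"],np.linalg.inv(d["camera_from_world"]).round(3))
pickle.dump(D,open("d0.pkl","wb"))
print(r.current_t(),r.finger_overhang,r.current_ee_rot(),r.current_tool_pos())
E
```

```text
scene 470.5570422170059 277.6955928601804 209.38243798823873 [[ 0.847  0.436 -0.303  1.023]
 [ 0.531 -0.699  0.479 -0.625]
 [-0.002 -0.567 -0.824  1.162]
 [ 0.     0.     0.     1.   ]]
side 453.4632734213008 277.781202491266 199.93038003474402 [[-0.996 -0.062  0.07   0.511]
 [-0.093  0.76  -0.643  0.794]
 [-0.013 -0.647 -0.763  1.019]
 [ 0.     0.     0.     1.   ]]
0.1 0.022 [ 1.75980823e-01  9.84393459e-01 -5.02097312e-04 -1.29079894e-04] [0.19042117 0.51569015 0.25282153]
```

View pics/scene0.png

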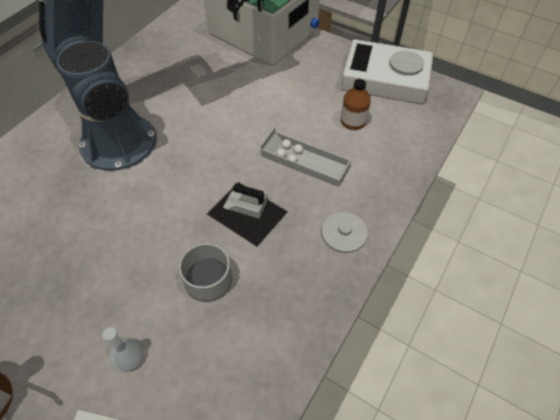

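View pics/side0.png

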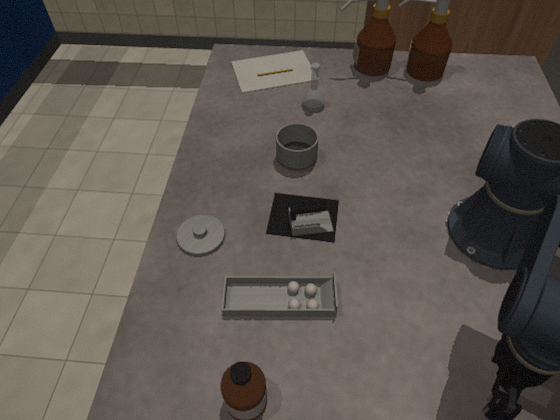

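The scene view shows the tray at about (305,158) with 4 balls near (290,150), the scoop on the mat at (247,205), the jar at (206,272) and the lid at (345,232). In the side view the tray is at (280,298), the scoop at (311,223) with its mouth to the right (towards the robot), and the jar at (297,147).

```bash
cat > h.py <<'E'
import numpy as np,cv2
def cloud(d,T=None):
    z=d["depth"];v,u=np.mgrid[:420,:560]
    P=np.stack([(u-d["cx"])/d["fx"]*z,(v-d["cy"])/d["fy"]*z,z],-1)
    T=np.linalg.inv(d["camera_from_world"]) if T is None else T
    W=P@T[:3,:3].T+T[:3,3]; W[z<=0]=np.nan
    return W
def rect(p):
    c,s,a=cv2.minAreaRect((p[:,:2]*1000).astype(np.float32));return np.round(c,1),np.round(s,1),round(a,1)
def circ(p):
    A=np.c_[2*p[:,:2],np.ones(len(p))];s=np.linalg.lstsq(A,(p[:,:2]**2).sum(1),rcond=None)[0]
    return s[:2].round(4),np.sqrt(s[2]+s[:2]@s[:2]).round(4)
def blobs(m,a):
    n,L,S,C=cv2.connectedComponentsWithStats(m.astype(np.uint8));return [(L==i,C[i],S[i,4]) for i in range(1,n) if S[i,4]>=a]
E
python3 - <<'E'
import pickle;from h import *
D=pickle.load(open("d0.pkl","rb"))
for n,d in D.items():
    W=cloud(d);z=W[...,2];px=d["pixels"].astype(int);print(n)
    reg=(W[...,0]>.3)&(W[...,0]<.95)&(np.abs(W[...,1])<.45)
    flat=reg&(z<.003);print(" bench z",np.nanmedian(z[reg&(abs(z)<.02)]))
    for m,c,a in blobs(reg&(z>.012),60):
        p=W[m];print(" obj",c.round(),a,rect(p),"zmax",np.nanpercentile(p[:,2],98).round(3))
        top=p[:,2]>np.nanpercentile(p[:,2],98)-.006
        print("    top",rect(p[top]),circ(p[top]))
    dark=reg&(px.max(2)<45)&(z<.012)
    for m,c,a in blobs(dark,200):print(" dark",c.round(),a,rect(W[m]),np.nanmedian(W[m][:,2]))
    br=reg&(px.min(2)>165)
    for m,c,a in blobs(br,10):print(" bright",c.round(1),a,np.nanmedian(W[m],0).round(4))
E
```

```text
scene
 bench z 0.0002038848969569962
 obj [298. 154.] 1399 (array([568.6, 254.5]), array([276.7, 101.7]), 5.0) zmax 0.053
    top (array([435.2, 246.3]), array([ 8.6, 94.5]), 3.7) (array([0.4227, 0.2436]), np.float64(0.0302))
 obj [250. 198.] 525 (array([514.,  17.]), array([97. , 77.3]), 11.3) zmax 0.085
    top (array([515. ,  15.8]), array([90.8, 23.1]), 10.8) (array([0.5156, 0.0158]), np.float64(0.0269))
 obj [344. 231.] 1185 (array([802.2,  80.5]), array([131.1, 128.9]), 78.9) zmax 0.035
    top (array([801.4,  80.6]), array([34.4, 33.9]), 53.1) (array([0.8021, 0.0803]), np.float64(0.0132))
 obj [205. 272.] 2373 (array([ 560.4, -247.8]), array([129.1, 131.1]), 47.2) zmax 0.092
    top (array([ 560.2, -247.9]), array([127.8, 129.6]), 44.2) (array([ 0.5599, -0.2481]), np.float64(0.0622))
 dark [249. 221.] 1468 (array([525.3, -11.2]), array([144.1, 184.4]), 86.6) 0.003966805970179732
 bright [285.8 142.3] 26 [0.4892 0.2693 0.0311]
 bright [297.8 147.3] 26 [0.5337 0.2716 0.0317]
 bright [280.5 151.2] 27 [0.4961 0.2274 0.0321]
 bright [291.6 157.2] 28 [0.5388 0.225  0.03  ]
side
 ben
[... 188 characters left out ...]
.563 , -0.2453]), np.float64(0.0621))
 obj [305. 216.] 606 (array([515.7,  19.2]), array([96.3, 74.6]), 11.7) zmax 0.086
    top (array([517.7,  18.3]), array([90.6, 24.1]), 12.7) (array([0.5179, 0.018 ]), np.float64(0.0267))
 obj [200. 234.] 1446 (array([805.1,  84.3]), array([130.4, 132.2]), 21.5) zmax 0.037
    top (array([805. ,  83.1]), array([33.7, 34.3]), 90.0) (array([0.8046, 0.0847]), np.float64(0.013))
 obj [290. 295.] 2260 (array([571.7, 257. ]), array([273.5,  96.5]), 5.0) zmax 0.055
    top (array([437.8, 246.7]), array([ 4.8, 92.3]), 5.0) (array([0.4442, 0.2488]), np.float64(0.028))
 dark [298. 216.] 1501 (array([526.9,  -8.7]), array([154.4, 188.1]), 85.9) 0.005387103350243283
```

```bash
cat >> h.py <<'E'
from scipy.spatial.transform import Rotation as R
G=np.array([.005,0,.070])      # grasp point chosen on the scoop
def tool(p,yaw,pitch=0,at=(0,0,0),flip=0):
    """TCP pose so that scoop-frame point `at` sits at world p. pitch>0: mouth down. Angles in deg."""
    S=R.from_euler('ZY',[yaw,-pitch],degrees=True)
    F=S*R.from_matrix(np.diag([1,-1,-1]) if not flip else np.diag([-1,1,-1]))
    g=np.array(p)+S.apply(G-np.array(at))
    return g-F.apply([0,0,.003]),F.as_quat()
def wristcloud(r,optics):
    p=np.array(r.current_tool_pos());q=R.from_quat(r.current_ee_rot())
    d=optics.get_image("wrist");T=np.eye(4);T[:3,:3]=q.as_matrix();T[:3,3]=p
    return d,cloud(d,T@d["mount"])
E
python3 - <<'E'
from cell import r,optics
from h import *
for flip in(0,1):
  print("flip",flip)
  for nm,a in dict(tray=((.568,.256,.25),4.7),scoop=((.5075,.0153,.004),11),in0=((.62,.26,.006),4.7),in1=((.53,.25,.006),4.7),in2=((.53,.25,.05),4.7,-20),
    lift=((.53,.25,.25),4.7,-20),p0=((.579,-.255,.12),-23.8,-20,(-.06,0,0)),p1=((.579,-.255,.098),-23.8,25,(-.06,0,0)),p2=((.579,-.255,.098),-23.8,55,(-.06,0,0))).items():
    p,q=tool(*a,flip=flip);s=r.inverse_kinematics(p,q);print(nm,None if s is None else np.round(s,2))
import pickle
for nm,a in (("tray",((.53,.256,.22),4.7)),("scoop",((.47,.0153,.2),11))):
    p,q=tool(*a,flip=0);r.move_to(p,q);r.sleep(.3)
    d,W=wristcloud(r,optics);pickle.dump((d,W),open(f"w_{nm}.pkl","wb"));cv2.imwrite(f"pics/w_{nm}.png",d["pixels"][...,::-1])
print(r.current_t(),d["mount"].round(3))
cv2.imwrite("pics/both.png",cv2.resize(np.hstack([cv2.imread("pics/w_tray.png"),cv2.imread("pics/w_scoop.png")]),(800,300)))
E
```

```text
flip 0
tray [ 0.35  0.44  1.35 -0.    1.35  1.84]
scoop [-0.06  0.54  1.88 -0.    0.72  1.32]
in0 [ 0.33  0.77  1.41 -0.    0.96  1.81]
in1 [ 0.36  0.65  1.67 -0.    0.83  1.85]
in2 [0.32 0.77 1.35 0.08 1.36 1.77]
lift [0.32 0.58 1.17 0.08 1.73 1.8 ]
p0 [-0.47  0.93  0.92 -0.02  1.65  1.52]
p1 [-0.5   0.47  1.71  0.07  0.53  1.44]
p2 [-0.53  0.39  2.13  2.86  0.34 -1.37]
flip 1
tray [ 0.35  0.44  1.35 -0.    1.35 -1.31]
scoop [-0.06  0.54  1.88 -0.    0.72 -1.82]
in0 [ 0.33  0.77  1.41 -0.    0.96 -1.33]
in1 [ 0.36  0.65  1.67 -0.    0.83 -1.29]
in2 [ 0.32  0.77  1.35  0.08  1.36 -1.37]
lift [ 0.32  0.58  1.17  0.08  1.73 -1.34]
p0 [-0.47  0.93  0.92 -0.02  1.65 -1.63]
p1 [-0.5   0.47  1.71  0.07  0.53 -1.71]
p2 [-0.53  0.39  2.13  2.86  0.34  1.77]
3.4667 [[ 0.    -0.961 -0.277  0.069]
 [ 1.     0.001 -0.001  0.   ]
 [ 0.001 -0.277  0.961 -0.122]
 [ 0.     0.     0.     1.   ]]
```

View pics/both.png

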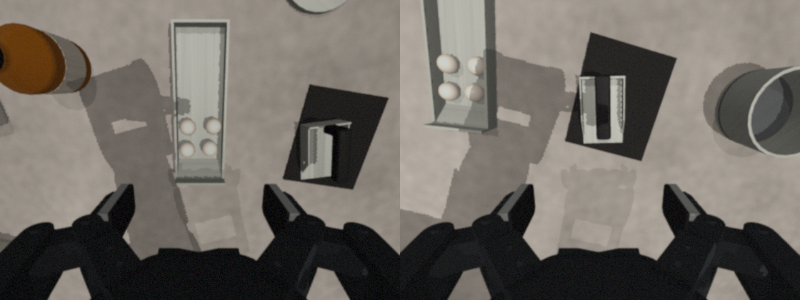

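The left wrist view shows the tray axis near column 200 with the balls at about (200,137). The right view shows the scoop bar at (603,108), with the mouth towards the bottom, i.e. towards the robot.

```bash
cat > meas.py <<'E'
from h import *
def tray(W):
    z=W[...,2];reg=(W[...,0]>.40)&(W[...,0]<.74)&(W[...,1]>.18)&(W[...,1]<.34)
    p=W[reg&(z>.028)&(z<.06)];c0=np.array([.568,.256])
    print("tray rect",rect(p))
    # side wall tops: fit line to each
    for it in range(2):
        a=np.radians(4.7);u=np.array([np.cos(a),np.sin(a)]);n=np.array([-u[1],u[0]])
        x=(p[:,:2]-c0)@u;y=(p[:,:2]-c0)@n
    for s in(1,-1):
        m=(s*y>39)if 0 else (s*y>.039)&(s*y<.052)&(x>-.02)&(x<.12)&(p[:,2]<.040)
        k=np.polyfit(x[m],y[m],1);print("wall",s,m.sum(),"y@0",k[1].round(4),"yaw",(4.7+np.degrees(np.arctan(k[0]))).round(2),"z",np.median(p[m,2]).round(4))
    m=(x<-.12)&(p[:,2]>.045);print("stop x",np.percentile(x[m],[2,50,98]).round(4))
    m=(x>.12)&(abs(y)<.03);print("end x",np.percentile(x[m],[2,50,98]).round(4) if m.any() else None)
E
python3 - <<'E'
import pickle;from meas import *
d,W=pickle.load(open("w_tray.pkl","rb"));z=W[...,2];print("bench",np.nanmedian(z[abs(z)<.01]));tray(W)
d,W=pickle.load(open("w_scoop.pkl","rb"));z=W[...,2];print("bench",np.nanmedian(z[abs(z)<.01]))
reg=(W[...,0]>.4)&(W[...,0]<.66)&(abs(W[...,1])<.1);px=d["pixels"].astype(int)
p=W[reg&(z>.074)&(z<.095)];print("bar",rect(p),np.median(p[:,2]))
p=W[reg&((px.min(2)>110)&(z>.004)|(z>.015))&(z<.1)];print("scoop",rect(p))
m=reg&(px.max(2)<60)&(z<.012);print("mat",rect(W[m]),np.median(z[m]))
W2=W.reshape(-1,3);j=W2[(abs(W2[:,2]-.09)<.004)&(W2[:,1]<-.15)];print("jar",circ(j),len(j))
E
```

```text
bench 0.0020994211042309474
tray rect (array([568.4, 257.6]), array([273.8,  92.2]), 4.7)
wall 1 499 y@0 0.0452 yaw 4.64 z 0.0356
wall -1 503 y@0 -0.0422 yaw 4.69 z 0.0356
stop x [-0.1361 -0.1324 -0.1314]
end x [0.1327 0.1341 0.1372]
bench 0.002056721243399784
bar (array([513.9,  18.5]), array([90.6, 22. ]), 12.1) 0.08354843713653842
scoop (array([532. ,   3.5]), array([253.7, 166.2]), 7.0)
mat (array([524.8,  -7.9]), array([147.8, 187.3]), 85.7) 0.005746370922883937
jar (array([ 0.5587, -0.2445]), np.float64(0.0618)) 1424
```

```bash
python3 - <<'E'
from cell import r,optics
from h import *
p,q=tool((.5065,.0157,.004),11.8)
r.move_to(p+[0,0,.07],q);r.move_linear(p,vel=.08)
r.set_gripper(0.0,squeeze=100)
print(r.current_opening(),r.current_finger_force(),r.current_tool_pos(),p,r.current_contact_force())
r.move_linear(p+[0,0,.2],vel=.15)
print(r.current_opening(),r.current_contact_force(),r.current_tool_pos())
# over the tray's free end, mouth to the ramp
TO=np.array([.5675,.2567]);a=np.radians(4.67);u=np.array([np.cos(a),np.sin(a)])
c=TO+.065*u
p,q=tool((*c,.10),4.67);r.move_to(p+[0,0,.12],q);r.move_linear(p,vel=.15);r.sleep(.2)
print(r.current_tool_pos(),p,r.current_t())
d,W=wristcloud(r,optics);cv2.imwrite("pics/w2.png",d["pixels"][...,::-1])
import pickle;D={"wrist":(d,W)}
for n in("scene","side"):
    d=optics.get_image(n);D[n]=(d,cloud(d));cv2.imwrite(f"pics/{n}2.png",d["pixels"][...,::-1])
pickle.dump(D,open("d2.pkl","wb"))
a=cv2.imread("pics/scene2.png")[90:230,220:400];b=cv2.imread("pics/side2.png")[220:360,190:370]
cv2.imwrite("pics/c2.png",cv2.resize(np.hstack([a,b]),(800,311),interpolation=cv2.INTER_CUBIC))
E
```

```text
0.23812483739583046 98.22329878807068 [0.51148086 0.01679587 0.0772928 ] [0.51139434 0.01672248 0.077     ] [-1.29754557  1.52947836  6.13668033]
0.24099513508448672 [ 0.45622216 -0.42521353 -3.30652191] [0.51105297 0.01674464 0.27618325]
[0.63758201 0.26249742 0.17395832] [0.63726761 0.26239917 0.173     ] 9.3917
```

View pics/c2.png

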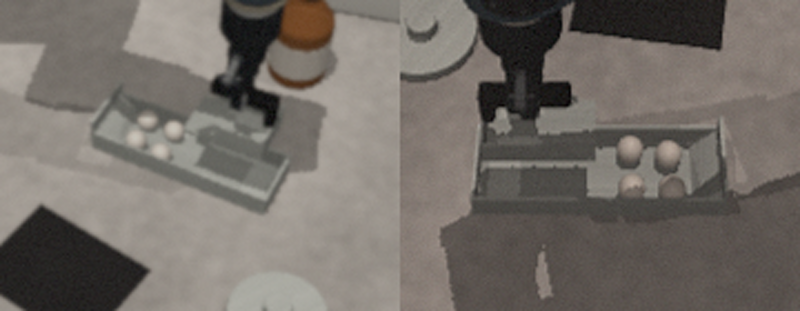

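Scoop is held firmly (opening 0.24, about 3.3 N weight) above the tray's free end; the four balls sit at the ramp end (≈(150,135) in the left crop). Next: descend stepwise, watching the force.

```bash
python3 - <<'E'
from cell import r,optics
from h import *
import sys
TO=np.array([.5675,.2567]);a=np.radians(4.67);u=np.array([np.cos(a),np.sin(a)])
f0=np.array(r.current_contact_force())
for z in(.045,.03,.02,.012,.008,.006,.0048):
    p,q=tool((*(TO+.065*u),z),4.67);r.move_linear(p,q,vel=.06)
    f=np.array(r.current_contact_force())-f0;print(z,f.round(1),(np.array(r.current_tool_pos())-p).round(4))
    if abs(f).max()>12:print("stop");break
d,W=wristcloud(r,optics)
import pickle;pickle.dump((d,W),open("w3.pkl","wb"));cv2.imwrite("pics/w3.png",d["pixels"][...,::-1]);print(r.current_t())
E
```

```text
0.045 [-0.3 -0.2  1.9] [0.0002 0.0001 0.0005]
0.03 [-1.2 -0.4  1. ] [-0.0003 -0.0001 -0.0006]
0.02 [-0.8 -0.3  2.3] [-0.0003 -0.0001 -0.0006]
0.012 [-0.2 -0.5  1. ] [-0.0003 -0.0001 -0.0006]
0.008 [-0.1  0.7  1.1] [-0.0001 -0.     -0.0002]
0.006 [-0.2 -0.4  0.1] [-0.     -0.     -0.0001]
0.0048 [-0.2 -0.4  0.2] [-0.      0.     -0.0001]
12.4083
```

View pics/w3.png

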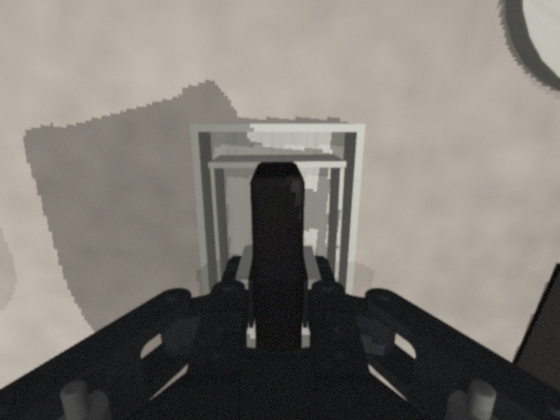

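The scoop sits centred in the tray (similar gaps either side, columns ~205 and ~350). Next: advance to the ramp.

```bash
python3 - <<'E'
from cell import r,optics
from h import *
TO=np.array([.5675,.2567]);a=np.radians(4.67);u=np.array([np.cos(a),np.sin(a)])
f0=np.array(r.current_contact_force())
zc=.0048
for z in(.0044,.004,.0036,.0032):
    p,q=tool((*(TO+.065*u),z),4.67);r.move_linear(p,q,vel=.02);zc=z
    f=np.array(r.current_contact_force())-f0;print(z,f.round(1))
    if f[2]>3:break
for x in(.03,.0,-.015,-.025,-.03,-.035,-.038):
    p,q=tool((*(TO+x*u),zc+.0002),4.67);r.move_linear(p,q,vel=.06)
    f=np.array(r.current_contact_force())-f0;print(x,f.round(1),(np.array(r.current_tool_pos())-p).round(4))
    if abs(f).max()>30:print("stop");break
r.sleep(.3);print(r.current_t())
for n in("scene","side"):
    d=optics.get_image(n);cv2.imwrite(f"pics/{n}4.png",d["pixels"][...,::-1])
a=cv2.imread("pics/scene4.png")[90:230,220:400];b=cv2.imread("pics/side4.png")[220:360,190:370]
cv2.imwrite("pics/c4.png",cv2.resize(np.hstack([a,b]),(800,311),interpolation=cv2.INTER_CUBIC))
E
```

```text
0.0044 [ 0.3  0.4 -1.6]
0.004 [-2.8  0.2  4. ]
0.03 [-5.6 -0.8  9.8] [-0.0006  0.0001  0.0002]
0.0 [-2.9  0.9 10.2] [-0.0006  0.0001  0.0001]
-0.015 [-1.2  1.6  9.8] [-0.0003  0.0001  0.0001]
-0.025 [-0.2  0.8  8. ] [-0.      0.      0.0001]
-0.03 [3.3 1.2 6.2] [0.0003 0.0001 0.0001]
-0.035 [3.4 1.1 6.8] [0.0005 0.0001 0.0001]
-0.038 [4.9 1.5 4.9] [0.0006 0.0001 0.0002]
16.0583
```

View pics/c4.png

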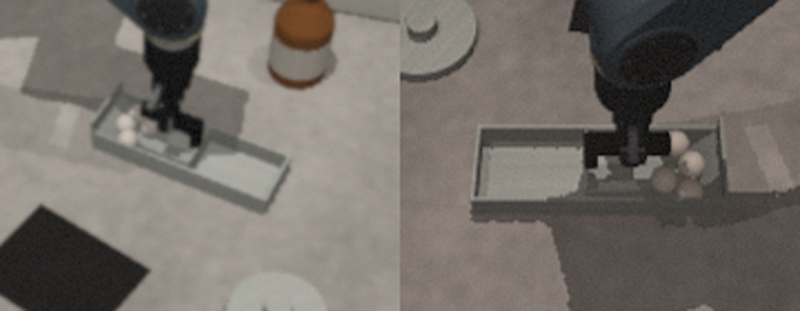

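The right crop shows all four balls bunched at the scoop's mouth, around (665–690, 142–187), at the foot of the ramp. Next: tilt the mouth up along the ramp so they roll back, then lift a little.

```bash
cat > tilt.py <<'E'
from cell import r,optics
from h import *
TO=np.array([.5675,.2567]);a=np.radians(4.67);u=np.array([np.cos(a),np.sin(a)])
E
python3 - <<'E'
from tilt import *
f0=np.array(r.current_contact_force())
LIP=(-.06,0,0)
def go(x,z,t,vel=.03):
    p,q=tool((*(TO+x*u),z),4.67,-t,LIP);r.move_linear(p,q,vel=vel)
    f=np.array(r.current_contact_force())-f0;print(x,z,t,f.round(1))
for t in(1,2.5,4,6):
    z=.0045+.115*np.sin(np.radians(t));go(-.100-(z-.004)+.002,z,t)
x=-.100-(z-.004)+.004
for t in(9,13,18,22):
    go(x+.002,.0055+.115*np.sin(np.radians(t)),t,.04)
r.sleep(.5);go(x+.01,.0655+.115*np.sin(np.radians(t)),t,.08);r.sleep(.3);print(r.current_t())
for n in("scene","side"):
    d=optics.get_image(n);cv2.imwrite(f"pics/{n}5.png",d["pixels"][...,::-1])
a=cv2.imread("pics/scene5.png")[70:210,200:380];b=cv2.imread("pics/side5.png")[200:340,210:390]
cv2.imwrite("pics/c5.png",cv2.resize(np.hstack([a,b]),(800,311),interpolation=cv2.INTER_CUBIC))
E
```

```text
-0.10050702674028761 0.006507026740287604 1 [-3.8 -1.6 -3.3]
-0.10351622954701364 0.00951622954701364 2.5 [-5.5 -2.9 -4. ]
-0.10652199448057441 0.012521994480574408 4 [-5.9 -2.3 -6.1]
-0.11052077327578015 0.016520773275780148 6 [-5. -2. -8.]
-0.10652077327578015 0.02348996347962655 9 [-5.3 -1.  -9.5]
-0.10652077327578015 0.031369371249544475 13 [ -3.3  -2.3 -10. ]
-0.10652077327578015 0.04103695435311895 18 [  1.3  -0.9 -12. ]
-0.10652077327578015 0.04857975824282988 22 [  3.5  -0.1 -11.3]
-0.09852077327578015 0.1085797582428299 22 [-5.1 -1.3 -8.3]
20.0167
```

View pics/c5.png

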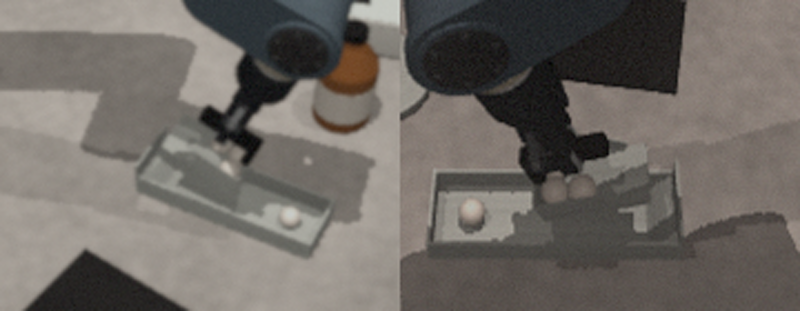

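One ball has rolled to the tray's far end (290,215 left / 470,212 right). At least two are in the scoop, (553,190) and (580,187). Lift higher and check for a third.

```bash
python3 - <<'E'
from tilt import *
p,q=tool((*(TO-.08*u),.24),4.67,-22,(-.06,0,0));r.move_linear(p,q,vel=.12);r.sleep(.4);F=np.array([r.current_contact_force() for _ in range(1)]);print(F.round(2),r.current_t())
im=[]
for n in("scene","side"):
    d=optics.get_image(n);W=cloud(d);z=W[...,2];px=d["pixels"].astype(int)
    reg=(W[...,0]>.38)&(W[...,0]<.75)&(W[...,1]>.15)&(W[...,1]<.36)
    b=reg&(px.min(2)>105)&(px[...,0]-px[...,2]>8)
    for m,c,a in blobs(b,12):print(n,c.round(),a,np.nanmedian(W[m],0).round(3))
    cv2.imwrite(f"pics/{n}6.png",d["pixels"][...,::-1])
    im.append(d["pixels"][...,::-1][(slice(40,200),slice(220,380)) if n=="scene" else (slice(160,320),slice(210,370))])
cv2.imwrite("pics/c6.png",cv2.resize(np.hstack(im),(800,400),interpolation=cv2.INTER_CUBIC))
E
```

```text
[[-0.23 -0.48 -5.27]] 21.775
scene [284. 104.] 45 [0.496 0.221 0.235]
scene [307. 105.] 22 [0.563 0.259 0.234]
scene [312. 114.] 102 [0.59  0.239 0.231]
scene [291. 130.] 23 [0.462 0.353 0.   ]
scene [305. 175.] 2559 [ 0.624  0.193 -0.   ]
scene [278. 151.] 13 [0.475 0.247 0.005]
scene [333. 168.] 127 [0.668 0.263 0.01 ]
side [300. 239.] 167 [0.526 0.232 0.227]
side [270. 288.] 4951 [0.614 0.235 0.003]
```

View pics/c6.png

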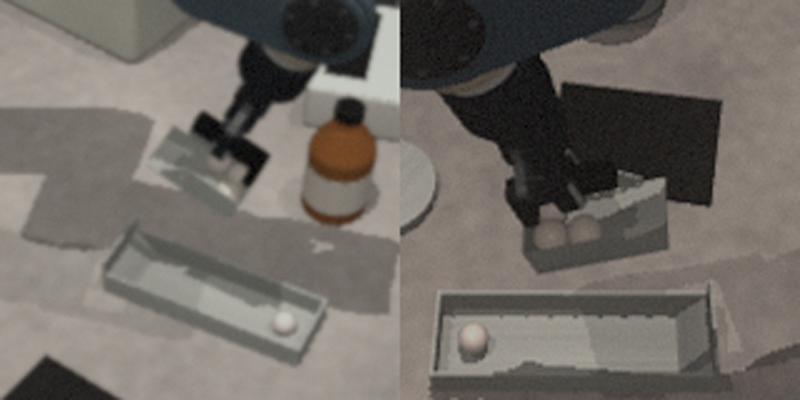

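Exactly one ball is left in the tray ((285,322) left, (473,340) right). The other three are in the scoop: two in front at (550,235) and (582,230), and a third behind at (550,213). Carry them to the jar and pour.

```bash
python3 - <<'E'
from tilt import *
J=np.array([.5605,-.246]);y=np.degrees(np.arctan2(J[1],J[0]));v=np.array([np.cos(np.radians(y)),np.sin(np.radians(y))])
def go(off,z,t,vel):
    p,q=tool((*(J+off*v),z),y,t,(-.06,0,0))
    r.move_linear(p,q,vel=vel)
go(.005,.24,-20,.17)
go(.005,.13,-20,.1);r.sleep(.2)
go(.005,.10,-5,.06)
go(.005,.098,6,.05)
for t in(9,11,13,15,18,22,28,34,38):
    go(.005,.097 if t<20 else .094,t,.03)
    if t<16:r.sleep(.2)
r.sleep(.8);print(r.current_t(),r.current_contact_force())
im=[]
for n in("scene","side"):
    d=optics.get_image(n);cv2.imwrite(f"pics/{n}7.png",d["pixels"][...,::-1])
    im.append(d["pixels"][...,::-1][(slice(190,340),slice(130,280)) if n=="scene" else (slice(70,220),slice(220,370))])
cv2.imwrite("pics/c7.png",cv2.resize(np.hstack(im),(800,400),interpolation=cv2.INTER_CUBIC))
E
```

```text
32.375 [-0.26367387  0.12890319 -3.02681002]
```

View pics/c7.png

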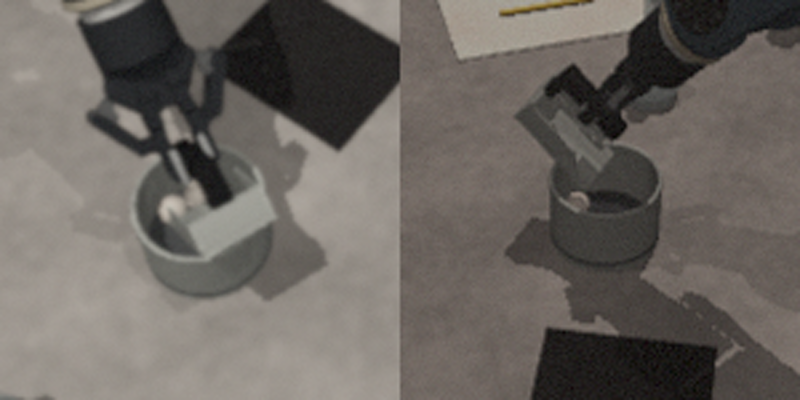

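The pour emptied the scoop: the load is back to 3.0 N, with balls visible in the jar at (175,207) and (195,190). Lift away, count the balls in the jar, then go back over the mat.

```bash
python3 - <<'E'
from tilt import *
p=np.array(r.current_tool_pos());r.move_linear(p+[0,0,.11],vel=.15)
M=(.5257,-.0093)
p,q=tool((*M,.18),0);r.move_linear(p,q,vel=.17);r.sleep(.2)
d,W=wristcloud(r,optics)
im=[]
for n in("scene","side"):
    d=optics.get_image(n);cv2.imwrite(f"pics/{n}8.png",d["pixels"][...,::-1])
    im.append(d["pixels"][...,::-1][(slice(220,320),slice(155,255)) if n=="scene" else (slice(100,200),slice(250,350))])
cv2.imwrite("pics/c8.png",cv2.resize(np.hstack(im),(800,400),interpolation=cv2.INTER_CUBIC))
f0=np.array(r.current_contact_force());print(f0)
for z in(.02,.006,.005,.0045,.004):
    p,q=tool((*M,z),0);r.move_linear(p,q,vel=.1 if z>.01 else .03)
    f=np.array(r.current_contact_force())-f0;print(z,f.round(1))
    if f[2]>3 and z<.01:break
r.set_gripper(1.0);r.sleep(.3);p=np.array(r.current_tool_pos());r.move_linear(p+[0,0,.15],vel=.1);r.sleep(.3)
p,q=tool((.42,-.0093,.2),0);r.move_to(p,q);r.sleep(.2);print(r.current_t())
d=optics.get_image("side");W=cloud(d);z=W[...,2]
reg=(W[...,0]>.42)&(W[...,0]<.64)&(abs(W[...,1]+.01)<.09)
p=W[reg&(z>.07)&(z<.1)];print("bar",rect(p),np.median(p[:,2]))
W2=W.reshape(-1,3);j=W2[(abs(W2[:,2]-.091)<.004)&(W2[:,1]<-.15)&(W2[:,1]>-.35)&(W2[:,0]<.66)&(W2[:,0]>.46)];print("jar",circ(j),len(j))
cv2.imwrite("pics/side9.png",d["pixels"][...,::-1])
E
```

```text
[-0.50879483  0.0505267  -4.00170489]
0.02 [-0.3  0.1  0.1]
0.006 [0.2 0.5 9.3]
41.325
bar (array([539.2,  -8.3]), array([25.6, 91.3]), 88.5) 0.08225665818444505
jar (array([ 0.5631, -0.2452]), np.float64(0.0622)) 202
```

View pics/c8.png

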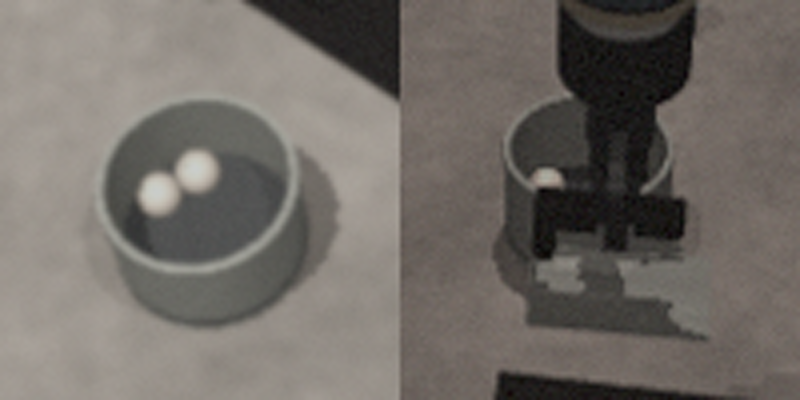

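View pics/side9.png

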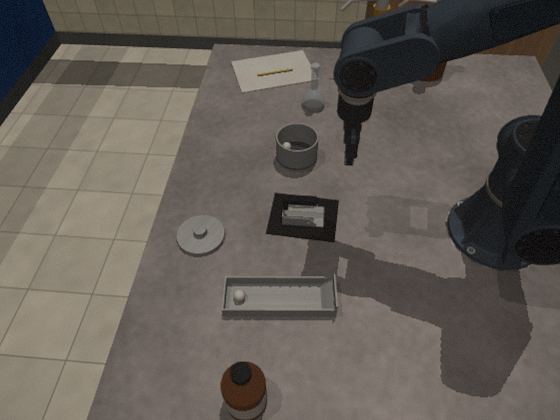

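Two balls are visible in the jar in the scene crop ((158,193) and (197,170)); the near wall could hide the third. In the side view the scoop is flat on its mat (303,215) and the leftover ball is in the tray (239,296). Next: look straight down into the jar with the wrist camera and count numerically.

```bash
python3 - <<'E'
from tilt import *
J=np.array([.5605,-.246])
q=tool((0,0,0),0)[1]
for nm,c in(("jar",J),("scoop",np.array([.5257,-.0093]))):
    r.move_to([c[0]+.03,c[1],.28],q);r.sleep(.2)
    d,W=wristcloud(r,optics);z=W[...,2];px=d["pixels"].astype(int)
    near=np.hypot(W[...,0]-c[0],W[...,1]-c[1])<.057
    m=near&(px.min(2)>120)&(z<.06)
    print(nm,"n",near.sum())
    for b,ct,a in blobs(m,40):
        p=W[b];print("  ",ct.round(),a,np.nanmedian(p,0).round(3),"ztop",np.nanpercentile(p[:,2],95).round(3),"rgb",px[b].mean(0).round(),rect(p))
print(r.current_t())
E
```

```text
jar n 31064
   [299. 177.] 307 [ 0.594 -0.271  0.035] ztop 0.038 rgb [180. 174. 163.] (array([ 592.8, -271.8]), array([26.2, 21.5]), 39.9)
   [257. 226.] 347 [ 0.53  -0.218  0.034] ztop 0.038 rgb [182. 176. 166.] (array([ 527.7, -218. ]), array([26.7, 26.1]), 38.4)
   [278. 234.] 325 [ 0.519 -0.245  0.034] ztop 0.038 rgb [181. 175. 164.] (array([ 517.6, -245. ]), array([23.5, 26.3]), 19.3)
scoop n 30756
   [294. 198.] 1126 [ 0.526 -0.033  0.008] ztop 0.01 rgb [166. 166. 157.] (array([526.1, -33.2]), array([110.1,  22.8]), 1.5)
   [258. 200.] 1020 [0.524 0.016 0.008] ztop 0.037 rgb [144. 144. 136.] (array([519.4,  15.8]), array([96.4, 22.1]), 0.2)
   [305. 191.] 104 [ 0.54  -0.044  0.038] ztop 0.039 rgb [151. 150. 142.] (array([541.6, -46.2]), array([ 5.9, 58.3]), 89.7)
43.9417
```

```bash
python3 -c "
from cell import r
r.sleep(.5);print(r.current_t(),r.hand_in())"
```

```text
the job is handed in; nothing more can be done
44.4417 None
```

Job handed in at 44.4 s; by my own camera check three balls are in the jar, the fourth is in the tray and the scoop is empty and flat on its mat, but I viewed 11 pictures, one over the limit of 10.

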